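Close the slide cassette with its shutter and hold it lifted out of its dock

ROBOT

A 6-joint arm with a two-finger parallel gripper is mounted at the origin on a cart in front of the work surface, level with it; the furniture and walls round the work are solid. World frame = base frame: x ahead of the robot, y to its left, z up, the work surface at z = 0. Lengths are in m, angles in rad, forces in N, time in s.
With the tool pointing down it reaches from about 0.325 to 0.85 m from the base axis. Payload 4.4 kg.
Tool frame: the origin (TCP) lies at the very end of the fingers, on their centre line; the grasp point (between the pads) lies 19 mm behind it; z points along the fingers, y is the line along which they close (so a half turn about z gives the same grasp; the last joint's range is limited). The gripper opens to 94 mm and grips with 3 to 60 N. Pads are 16 mm wide; open, the fingers measure 119 mm over their backs; the gripper's body (75 mm by 177 mm) begins 78 mm behind the grasp point.
Start: joints at [-1.417, 0.207, 1.542, -0, 1.393, -0.15], TCP at [0.173, -0.549, 0.205] pointing down, gripper open.
Joint ranges: [-2.73, 2.73], [-0.86, 2.22], [0.23, 2.46], [-1.11, 4.25], [0.08, 2.63], [-2.82, 2.82]. Speed limits (rad/s): [2.79, 2.79, 3.14, 3.14, 3.14, 3.14].

INTERFACE

Orientations are given as [roll, pitch, yaw] about the fixed x, y, z axes, in that order (R = Rz(yaw) Ry(pitch) Rx(roll)).
In Python, from station import r gives the robot as it stands.
- The arm moves only by the shell command python3 -m crank 'ROWS' [OPENING] [FORCE]. ROWS is JSON, one flat list of numbers, 6 for each row, row after row: the shift along the tool's x, y, z in m, then the turn, a rotation vector about the tool's x, y, z in degrees. A call has 1 to 12 rows; each row shifts and turns the commanded pose from where the row before left it, along the tool's axes as they then stand; what a row does not reach is not made up. A row lasts 1/10 s, in which the tool goes at most 50 mm and 8.59 degrees, less where a joint would pass 70% of its speed; a pose out of reach is approached as far as the arm can. A call is refused whole if a number of a shift passes 0.05 or a number of a turn 8.59, either way. A call with a gripper value outside its range is refused whole. OPENING is the gripper command: -1 is shut, 1 is fully open, values between are in proportion, set as the call begins (- or left out, the last holds). The fingers move at their own pace and stop on an object; FORCE is the grip in N (left out, the last holds). Time passes only in rows, so rows that do not move let the fingers close. It gives the time, the measured TCP pose, the force, the opening and the grip force at its end, in the units of the state.
- r.get_state(): the state, without advancing time (a new reading comes with each control period).
- r.snapshot(name): name is "scene" or "top" or "wrist"; returns a dict with "pixels" (480x640x3 uint8, blue, green, red), "z_map" (480x640 float32, m along the optical axis (not along the pixel's ray), 0 where there is no reading), "intrinsics" (3x3 intrinsics, pixels), "rvec" (rotation vector, rad) and "tvec" (3), from world to camera coordinates, as OpenCV has them. Camera axes: x right, y down, z forward; pixel columns grow to the right and rows downward; lengths in m; the calibration is good to about 2 mm. A picture is of the moment at which its call begins.
- r.close_job(): hands the job in; it is judged then, once.
The state is a dict: "time_s": time; "q": joint angles; "qvel": joint speeds; "joint_efforts": joint torques, N m; "position": TCP position; "tcp_rot": TCP orientation; "wrist_force": force on the tool from outside, world axes, zero at the start; "torque": the same for the moment, N m; "width": finger opening in m; "grasp_force": force on a finger pad.
Only numpy, scipy, OpenCV 4.12 (cv2) and the standard library are available. Lean on these libraries where they do the work, as an engineer would, in place of code of your own. Each camera call takes 0.05 s, during which the arm holds its last target. There are 200 camera calls.

TASK

Slide the red-handled flat shutter blade-first all the way into the slot at the mouth of the grey slide cassette, until its red shoulder is home against the cassette, and let go of it. Then pinch the cassette's two orange side catches together and lift it, upright and with the shutter still home, about 10 cm straight up out of its dock; leave the other things on the bench alone. The program finishes while still holding the cassette lifted and still by its pinched catches: do not put it down.

Things in the scene. Friction and masses are not known exactly. Their poses are not given: they have to be found in the camera images.
- dock: fixed grey plate, 130 x 104 x 8 mm; origin at the centre of its underside on the bench, z up. The cassette sits on it on the same centre, axes parallel, between low aluminium stops (up to 26 mm above the bench). At y = +-33.5 to 44 mm two aluminium hooks (top 22 mm above the bench) hold the catches down until they are pinched
- cassette: loose grey cassette, body 90 (x) x 40 (y) x 59 mm, about 0.25 kg; origin at the centre of its underside, z up. Its slot opens in the -x face (x = -45 mm): 32 mm wide, z = 44 (floor) to 54 mm (roof), 67 mm deep along +x. A porch level with the slot floor stands out 10 mm before the mouth. A window in the top shows the blade once it is in
- cassette_mouth (a point): centre of the slot's mouth, in the -x face of the cassette, half-way between slot floor and roof (5 mm above the slot floor); axes as the cassette, so +x points into the slot
- cassette_pinch (a point): point midway between the orange catches at the height to pinch them, 55 mm above the cassette's underside (63 mm above the bench while seated); axes as the cassette: the catches close along y. A firm grip (about 25 N) presses them fully in and carries the cassette by friction
- catch_left (a joint): travel (m) of the sprung orange catch at the cassette's +y side: 0 out and hooked in the dock, 0.007 fully in; free beyond 0.0045; 4 N at rest, 7 N fully in, springs back. An upright plate 30 mm wide along x, outer face at y = +32 mm (64 mm over both when out, 50 mm when in), from 3 to 68 mm above the cassette's underside; grip it 40 mm or more up
- catch_right (a joint): the same for the orange catch on the cassette's -y side, outer face at y = -32 mm
- shutter_grip (a point): centre of the shutter's red handle (18 wide, 16 high, 52 mm long), 8 mm above its flat underside; +x points to the blade tip, z up. The shoulder, a red flange 34 wide x 16 high, has its front face 30 mm ahead; the blade (28 wide, 4 thick, level with the underside) ends 92 mm ahead. Home: this point 75 mm before the cassette's centre, 8 mm above the slot floor. 50 g, starts flat on the bench
- shutter_tip (a point): middle of the blade's end, 2 mm above the shutter's underside; axes as the handle; the last 12 mm of the blade are only 18 mm wide
- tuning_bottle: bystander: white screw-cap bottle with a green band, 48 mm across, 101 mm high; origin at the centre of its underside
- beaker: bystander: small clear beaker, 57 mm across, 66 mm high; origin at the centre of its underside
- wash_bottle: bystander: white wash bottle with a red spout, 62 x 108 x 189 mm; origin at the centre of its underside
- tip_box: bystander: blue box with a clear lid, 85 x 118 x 64 mm; origin at the centre of its underside
- marker_black: bystander: black marker pen, 14 x 138 x 16 mm, lying on the bench; origin at the centre of its underside
Not all that is in view belongs to the job. What is shaped like the cassette but purple is not meant.

How it is judged:
By the outcome, as a careful person would: the job done as asked, in the order asked, and still so for the second after the job is handed in, while the arm keeps its last pose, push and grip.
It also fails if it takes over 58 s, if anything falls off the work surface, if the arm or the gripper's body presses on something with over 40 N, if the wrist force passes 120 N, or if a joint passes its speed limit or range.

## Working session

There is one attempt and no reset: what is moved stays moved. The work goes in short steps, Python scripts to look and compute and a shell command to move; the robot and the scene stay as the last step left them, time stands still between calls to the robot, and variables do not carry over. Pictures are saved under pics/ and viewed, at most 10 in all, crops included, and the job is handed in when it is done.

```bash
mkdir -p pics; ls; cat > h.py <<'E'
import numpy as np, cv2
from station import r
def snap(n,f=None):
    s=r.snapshot(n)
    if f: cv2.imwrite('pics/'+f,s['pixels'])
    s['R']=cv2.Rodrigues(np.array(s['rvec'],float))[0]; s['t']=np.array(s['tvec'],float).reshape(3); s['K']=np.array(s['intrinsics'],float)
    return s
def cloud(s):
    z=s['z_map']; v,u=np.mgrid[:480,:640]; K=s['K']
    c=np.stack([(u-K[0,2])/K[0,0]*z,(v-K[1,2])/K[1,1]*z,z],-1)
    return (c-s['t'])@s['R']
def ray(s,u,v,h):
    d=s['R'].T@np.linalg.solve(s['K'],[u,v,1]); o=-s['R'].T@s['t']
    return o+d*(h-o[2])/d[2]
def proj(s,p): 
    c=s['R']@np.array(p)+s['t']; q=s['K']@c; return q[:2]/q[2]
E
python3 - <<'E'
from h import *
a=snap('top','top1.png'); b=snap('scene','scene1.png'); np.savez('s1.npz',tc=cloud(a),sc=cloud(b),tp=a['pixels'],sp=b['pixels'])
print(r.get_state()); 
for s in(a,b): print(-s['R'].T@s['t'],s['K'][0,0])
E
```

```text
pics
{'time_s': 0.1, 'q': array([-1.41652199e+00,  2.07377324e-01,  1.54281465e+00,  4.13960420e-05,
        1.39348683e+00, -1.50495097e-01]), 'qvel': array([ 0.00040168, -0.00192594, -0.00422009, -0.00069004, -0.0003702 ,
       -0.00034199]), 'joint_efforts': array([-3.01736100e-04, -3.71863353e+01, -2.82291645e+01,  7.01103872e-02,
        3.11543746e-02, -4.68555481e-05]), 'position': array([ 0.17243379, -0.54776924,  0.20438108]), 'tcp_rot': array([-3.13953619e+00, -3.53043105e-04,  3.04761729e-01]), 'wrist_force': array([0.60917486, 0.58609291, 0.29333134]), 'torque': array([-0.03005796, -0.03385922,  0.00905162]), 'grasp_force': 0.0, 'width': 0.0938215468574617}
[0.26403357 0.05703495 1.53922566] 617.2162953856049
[0.08447726 0.61659742 0.9438119 ] 470.99688696894805
```

View pics/top1.png

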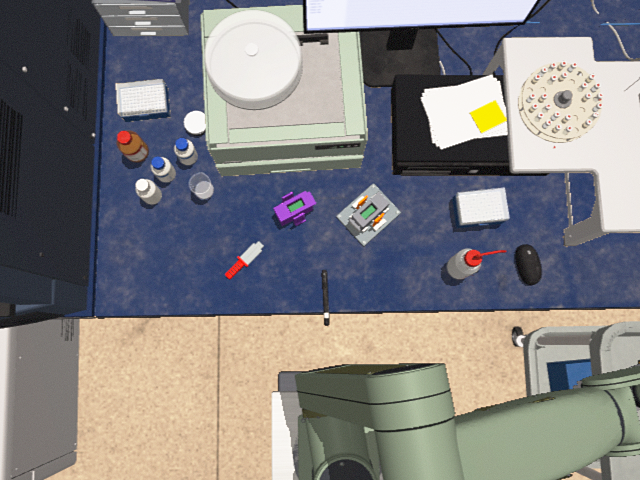

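View pics/scene1.png

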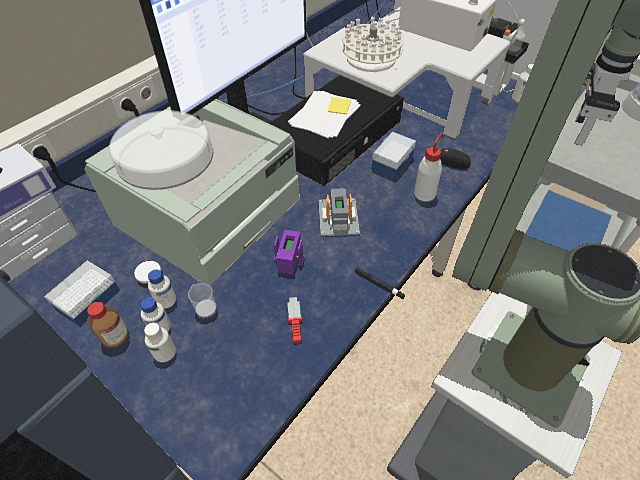

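The top view shows the shutter at about (244,260) with its tip to the upper right, the grey cassette in its dock at (368,213), and the purple decoy at (295,207). The marker is at (325,297).

```bash
python3 - <<'E'
from h import *
d=np.load('s1.npz')
for n,c,p in(('top',d['tc'],d['tp']),('scene',d['sc'],d['sp'])):
    hsv=cv2.cvtColor(p,cv2.COLOR_BGR2HSV).astype(int); H,S,V=hsv[...,0],hsv[...,1],hsv[...,2]
    box=(c[...,0]>.3)&(c[...,0]<.65)&(c[...,1]<.4)&(c[...,1]>-.15)&(c[...,2]<.12)
    red=box&((H<6)|(H>174))&(S>150)&(V>90)&(c[...,1]>.1)
    ora=box&(H>=7)&(H<20)&(S>150)&(V>100)
    P=c[red]; print(n,'red',len(P),P.mean(0),np.percentile(P[:,2],[5,50,95]))
    q=P[:,:2]-P[:,:2].mean(0); w,v=np.linalg.eigh(q.T@q); print(' axis',np.degrees(np.arctan2(v[1,1],v[0,1])),(q@v[:,1]).min(),(q@v[:,1]).max(),(q@v[:,0]).min(),(q@v[:,0]).max())
    C=P[:,:2].mean(0); 
    near=box&(np.hypot(c[...,0]-C[0],c[...,1]-C[1])<.13)&(S<70)&(V>120)&(c[...,1]>.1)
    B=c[near&(c[...,2]<.03)]; print(' blade',len(B),B.mean(0))
    O=c[ora]; lab=cv2.kmeans(O[:,:2].astype(np.float32),2,None,(3,50,1e-5),5,0)[1].ravel()
    m=[O[lab==i] for i in(0,1)]
    for k in m: print(' orange',len(k),np.median(k,0),k[:,2].max())
    dd=np.median(m[0],0)-np.median(m[1],0); print(' ang',np.degrees(np.arctan2(dd[1],dd[0])),np.linalg.norm(dd[:2]))
    body=c[box&(np.hypot(c[...,0]-O[:,0].mean(),c[...,1]-O[:,1].mean())<.07)&(c[...,2]>.06)&(c[...,2]<.072)&(S<80)]
    print(' body top',len(body),body.mean(0)); rr=cv2.minAreaRect((body[:,:2]*1000).astype(np.float32));print(rr)
t=snap('top');s=t['pixels']
cv2.imwrite('pics/crop1.png',np.hstack([cv2.resize(s[175:255,325:415],None,fx=4.4,fy=4.4,interpolation=2),cv2.resize(s[220:300,200:290],None,fx=4.4,fy=4.4,interpolation=2)]))
E
```

```text
top red 183 [0.45379809 0.2444602  0.01512192] [0.00265595 0.01598994 0.02176674]
 axis 135.89664493705968 -0.02526120160586509 0.03109470882687754 -0.0180295106608865 0.016573576640044236
 blade 365 [ 0.46707211  0.21326009 -0.13801009]
 orange 38 [ 0.56269538 -0.10824854  0.06735381] 0.08163825172881384
 orange 42 [ 0.60502873 -0.0689486   0.06803215] 0.08361321206988329
 ang -137.1280699690613 0.05776328703930448
 body top 403 [ 0.58792126 -0.09179253  0.06735462]
((586.928466796875, -90.15814208984375), (40.41361618041992, 92.50218200683594), 41.272396087646484)
scene red 198 [0.45150551 0.24678382 0.014789  ] [0.005827   0.0158395  0.01891219]
 axis 134.50376118336473 -0.028237878841297515 0.029925586832955695 -0.01619393752279673 0.016003781806333515
 blade 4099 [ 0.43462994  0.24830809 -0.69864108]
 orange 50 [ 0.59997257 -0.05927419  0.05280769] 0.08011712774625973
 orange 59 [ 0.55604391 -0.09919552  0.0608878 ] 0.07999750565165348
 ang 42.26382078973082 0.05935857675533874
 body top 314 [ 0.58532103 -0.08883623  0.06757794]
((585.7319946289062, -89.14608001708984), (39.905792236328125, 95.53385925292969), 41.05015182495117)
```

View pics/crop1.png

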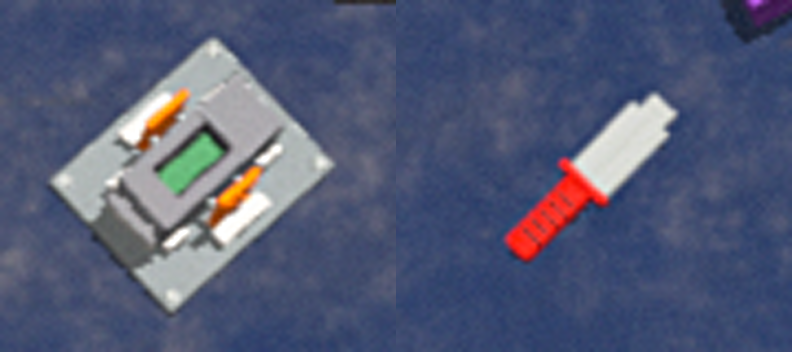

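```bash
cat > plan.py <<'E'
import sys
from h import *
from scipy.spatial.transform import Rotation as Ro
# plan.py x y z yaw_deg n  (tool down) -> rounded rows from the present pose
x,y,z,yaw=map(float,sys.argv[1:5]); n=int(sys.argv[5])
s=r.get_state(); p0=np.array(s['position']); R0=Ro.from_euler('xyz',s['tcp_rot'])
G=Ro.from_euler('xyz',[np.pi,0,np.radians(yaw)]); d=(R0.inv()*G).as_rotvec()
p,R=p0.copy(),R0; out=[]
for i in range(1,n+1):
    t=p0+(np.array([x,y,z])-p0)*i/n; Rt=R0*Ro.from_rotvec(d*i/n)
    sh=np.round(R.inv().apply(t-p),3 if n>2 else 4); tr=np.round(np.degrees((R.inv()*Rt).as_rotvec()),1)
    p=p+R.apply(sh); R=R*Ro.from_rotvec(np.radians(tr)); out.append(','.join('%g'%v for v in [*sh,*tr]))
print('\n'.join(out)); print('end',p,np.degrees(R.as_euler('xyz')))
E
python3 plan.py .45 .245 .22 135 18
```

```text
0.028,-0.037,-0.001,-0,-0,-6.5
0.032,-0.034,-0.001,-0,-0,-6.6
0.036,-0.03,-0,-0,-0,-6.5
0.039,-0.026,-0.001,-0,-0,-6.5
0.041,-0.022,-0.001,-0,-0,-6.5
0.044,-0.016,-0.001,-0,-0,-6.6
0.045,-0.011,-0.001,-0,-0,-6.5
0.046,-0.007,-0,-0,-0.1,-6.5
0.047,-0,-0.001,-0,0,-6.6
0.047,0.004,-0.001,-0,0,-6.5
0.045,0.01,-0.001,-0,0,-6.5
0.044,0.015,-0.001,-0,0,-6.6
0.043,0.02,-0.001,-0,0,-6.5
0.039,0.024,-0,-0,-0,-6.5
0.037,0.029,-0.001,-0,-0,-6.5
0.033,0.033,-0.001,-0,-0,-6.6
0.03,0.036,-0.001,-0,-0,-6.5
0.024,0.04,-0.001,-0,-0,-6.5
end [0.45059737 0.24485626 0.22003661] [-1.79964923e+02 -4.64516742e-02  1.34964286e+02]
```

```bash
python3 -m crank '[0.028,-0.037,-0.001,0,0,-6.5, 0.032,-0.034,-0.001,0,0,-6.6, 0.036,-0.03,0,0,0,-6.5, 0.039,-0.026,-0.001,0,0,-6.5, 0.041,-0.022,-0.001,0,0,-6.5, 0.044,-0.016,-0.001,0,0,-6.6, 0.045,-0.011,-0.001,0,0,-6.5, 0.046,-0.007,0,0,-0.1,-6.5, 0.047,0,-0.001,0,0,-6.6]'
python3 -m crank '[0.047,0.004,-0.001,0,0,-6.5, 0.045,0.01,-0.001,0,0,-6.5, 0.044,0.015,-0.001,0,0,-6.6, 0.043,0.02,-0.001,0,0,-6.5, 0.039,0.024,0,0,0,-6.5, 0.037,0.029,-0.001,0,0,-6.5, 0.033,0.033,-0.001,0,0,-6.6, 0.03,0.036,-0.001,0,0,-6.5, 0.024,0.04,-0.001,0,0,-6.5, 0,0,0,0,0,0]'
python3 - <<'E'
from h import *
w=snap('wrist','w1.png'); print(-w['R'].T@w['t'],w['R'],w['K'][0,0],r.get_state()['position'],r.get_state()['q'])
E
```

```text
time_s: 1.05
position: [0.3116, -0.1503, 0.2122]
tcp_rot: [3.142, 0.002, 1.335]
wrist_force: [0.8, -0.2, 0.8]
width: 0.0943
grasp_force: 0.0
time_s: 2.05
position: [0.4514, 0.2486, 0.2189]
tcp_rot: [-3.141, -0.001, 2.362]
wrist_force: [0.4, -0.6, -0.8]
width: 0.0939
grasp_force: 0.0
[0.3953564  0.3037428  0.39826363] [[ 7.02914396e-01  7.11274345e-01 -3.98343029e-04]
 [ 6.86433775e-01 -6.78218862e-01  2.62350620e-01]
 [ 1.86333101e-01 -1.84683463e-01 -9.64972535e-01]] 407.72697350241145 [0.45051546 0.24612192 0.21873066] [ 3.32216882e-01  6.65292020e-02  1.67188089e+00 -1.38343910e-03
  1.40609669e+00 -4.55821107e-01]
```

View pics/w1.png

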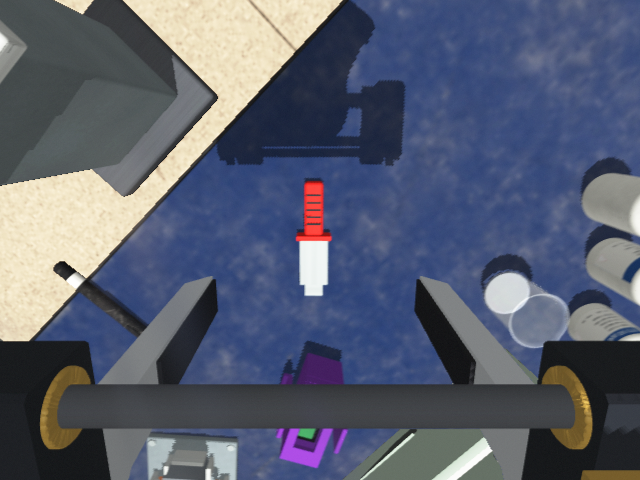

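The wrist view shows the shutter at column 314. The red handle spans rows 180–232, the flange is at 237, and the blade tip is at 295.

```bash
cat > shut.py <<'E'
from h import *
def measure(w):
    p=w['pixels']; hsv=cv2.cvtColor(p,cv2.COLOR_BGR2HSV).astype(int); H,S,V=hsv[...,0],hsv[...,1],hsv[...,2]
    c=cloud(w); red=((H<6)|(H>174))&(S>150)&(V>60)&(c[...,2]<.04)&(c[...,1]>.15)&(c[...,0]>.35)
    n,l,st,_=cv2.connectedComponentsWithStats(red.astype(np.uint8)); k=1+st[1:,4].argmax(); red=l==k
    P=c[red]; top=np.median(P[:,2]); T=P[abs(P[:,2]-top)<.003]
    (cx,cy),(a,b),an=cv2.minAreaRect((P[:,:2]*1000).astype(np.float32))
    # axis by handle-only centre line
    q=T[:,:2]-T[:,:2].mean(0); vv=np.linalg.eigh(q.T@q)[1][:,1]; vv=vv if vv[0]>0 else -vv
    s=q@vv; lat=q@np.array([-vv[1],vv[0]])
    bins=np.arange(s.min(),s.max(),.004); wd=[np.ptp(lat[(s>=b)&(s<b+.004)]) if ((s>=b)&(s<b+.004)).sum()>3 else 0 for b in bins]
    hm=s<s.min()+.048; Hd=T[hm][:,:2]; m=Hd.mean(0); q=Hd-m; v2=np.linalg.eigh(q.T@q)[1][:,1]; v2=v2 if v2[0]>0 else -v2
    back=((T[:,:2]-m)@v2).min(); front=((T[:,:2]-m)@v2).max(); latm=np.array([-v2[1],v2[0]]); lt=(Hd-m)@latm
    m=m+latm*(np.percentile(lt,2)+np.percentile(lt,98))/2
    print('top',top,'red len',front-back,'yaw',np.degrees(np.arctan2(v2[1],v2[0])),'width',np.ptp(lt))
    print('grip from back',m+v2*(back+.026),'from front',m+v2*(front-.030),np.round(wd,3))
E
python3 -c "
from shut import *
measure(snap('wrist')); s=r.get_state(); print(s['position'],s['tcp_rot'])"
```

```text
top 0.015692500292302923 red len 0.05656899074979646 yaw -44.768206752678246 width 0.017472403258846025
grip from back [0.44684059 0.24974121] from front [0.44724455 0.24934051] [0.016 0.016 0.016 0.016 0.016 0.016 0.016 0.016 0.016 0.016 0.016 0.017
 0.027 0.033 0.025]
[0.45014311 0.24468272 0.21881321] [-3.13788316e+00  2.01618668e-04  2.35688127e+00]
```

```bash
python3 plan.py .447 .2495 .05 135.2 4
```

```text
0.001,0,0.042,-0.1,0,-0
0.002,0.001,0.042,-0,0,-0.1
0.001,0,0.043,-0.1,0,-0
0.002,0.001,0.042,-0,0,-0.1
end [0.44709533 0.25007628 0.04981028] [-1.79987422e+02  1.13335296e-02  1.35239349e+02]
```

```bash
python3 -m crank '[0.002,0,0.042,0,0,0, 0.001,0.001,0.042,0,0,0, 0.002,0,0.043,0,0,0, 0.001,0.001,0.042,0,0,-0.2, 0,0,0,0,0,0, 0,0,0,0,0,0]' 0 
python3 plan.py .447 .2495 .004 135.2 2
```

```text
time_s: 2.75
position: [0.4473, 0.2483, 0.0509]
tcp_rot: [-3.138, 0.0, 2.357]
wrist_force: [0.4, 0.9, 0.3]
width: 0.0497
grasp_force: 0.0
0.0005,0.0004,0.0234,-0.1,0,-0.1
0.0006,0.0003,0.0235,-0.1,0,-0.1
end [0.44697932 0.2495043  0.00399374] [1.79982535e+02 8.56683580e-03 1.35248597e+02]
```

```bash
python3 -m crank '[0.0005,0.0005,0.023,0,0,0, 0.0005,0.0005,0.0235,0,0,0, 0,0,0,0,0,0]'
python3 -m crank '[0,0,0,0,0,0, 0,0,0,0,0,0, 0,0,0,0,0,0, 0,0,0,0,0,0, 0,0,0,0,0,0]' -1 25
python3 -m crank '[0,0,-0.03,0,0,0, 0,0,-0.04,0,0,0, 0,0,-0.04,0,0,0]'
```

```text
time_s: 3.05
position: [0.4478, 0.2504, 0.0048]
tcp_rot: [-3.14, 0.001, 2.358]
wrist_force: [-0.8, 0.7, -0.8]
width: 0.0474
grasp_force: 0.0
time_s: 3.55
position: [0.4485, 0.2512, 0.0053]
tcp_rot: [-3.141, 0.001, 2.359]
wrist_force: [-0.4, -0.7, 5.9]
width: 0.0177
grasp_force: 24.9
time_s: 3.85
position: [0.4468, 0.2509, 0.1146]
tcp_rot: [-3.138, -0.001, 2.359]
wrist_force: [-0.0, 0.2, -1.3]
width: 0.0179
grasp_force: 24.9
```

```bash
python3 plan.py .481 -.063 .22 132 8
```

```text
-0.031,-0.025,-0.013,-0,-0,0.4
-0.031,-0.024,-0.013,-0.1,-0,0.4
-0.031,-0.025,-0.013,0,-0,0.4
-0.031,-0.024,-0.013,-0,-0,0.4
-0.031,-0.024,-0.014,-0,-0,0.4
-0.032,-0.024,-0.013,-0.1,-0,0.4
-0.031,-0.023,-0.013,0,-0,0.4
-0.032,-0.024,-0.013,-0,-0,0.4
end [ 0.48050979 -0.06307545  0.21984825] [-1.79986133e+02 -2.31416688e-02  1.31966552e+02]
```

```bash
python3 -m crank '[-0.031,-0.025,-0.013,0,0,0.4, -0.031,-0.024,-0.013,0,0,0.4, -0.031,-0.025,-0.013,0,0,0.4, -0.031,-0.024,-0.013,0,0,0.4, -0.031,-0.024,-0.014,0,0,0.4, -0.032,-0.024,-0.013,0,0,0.4, -0.031,-0.023,-0.013,0,0,0.4, -0.032,-0.024,-0.013,0,0,0.4, 0,0,0,0,0,0, 0,0,0,0,0,0]'
python3 - <<'E'
from h import *
w=snap('wrist','w2.png'); np.savez('w2.npz',c=cloud(w),p=w['pixels'])
c=cloud(w)
hsv=cv2.cvtColor(w['pixels'],cv2.COLOR_BGR2HSV).astype(int); H,S,V=[hsv[...,i] for i in range(3)]
box=(np.hypot(c[...,0]-.586,c[...,1]+.0895)<.1)
O=c[box&(H>=7)&(H<20)&(S>150)&(V>80)&(c[...,2]>.066)]
if len(O)>10:
    lab=cv2.kmeans(O[:,:2].astype(np.float32),2,None,(3,50,1e-5),5,0)[1].ravel()
    for i in(0,1): k=O[lab==i]; print('or',len(k),k.mean(0),cv2.minAreaRect((k[:,:2]*1000).astype(np.float32)))
B=c[box&(c[...,2]>.062)&(c[...,2]<.072)&(S<80)]
print(len(B),np.median(B[:,2]),cv2.minAreaRect((B[:,:2]*1000).astype(np.float32)))
print(r.get_state()['position'],r.get_state()['tcp_rot'])
E
```

```text
time_s: 4.85
position: [0.4813, -0.0632, 0.2196]
tcp_rot: [-3.14, 0.0, 2.301]
wrist_force: [0.2, -0.3, -0.5]
width: 0.018
grasp_force: 24.9
or 83 [ 0.5974176  -0.06190281  0.07207906] ((599.0347900390625, -62.042762756347656), (4.934263229370117, 12.681339263916016), 42.50186538696289)
or 72 [ 0.60716395 -0.07388314  0.07259039] ((609.1055908203125, -73.16643524169922), (5.226794242858887, 16.551956176757812), 41.14851760864258)
1685 0.06698698435054329 ((577.1835327148438, -76.26776123046875), (40.62437438964844, 69.57969665527344), 48.45770263671875)
[ 0.48086486 -0.06223733  0.21903301] [-3.13986528e+00 -8.38881303e-04  2.30274698e+00]
```

View pics/w2.png

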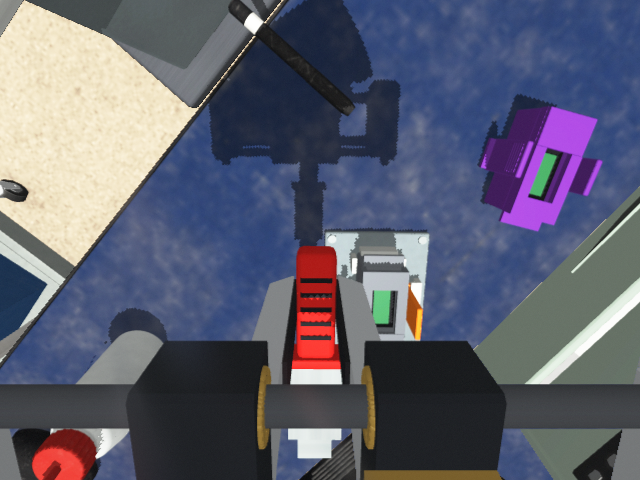

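The wrist view shows the cassette at (385,300), half hidden behind the fingers and the held shutter. I'm moving on 80 mm for a clear look.

```bash
python3 -m crank '[-0.04,-0.008,0,0,0,0, -0.04,-0.007,0,0,0,0, 0,0,0,0,0,0, 0,0,0,0,0,0]'
cat > cas.py <<'E'
from h import *
w=snap('wrist','w3.png'); c=cloud(w)
hsv=cv2.cvtColor(w['pixels'],cv2.COLOR_BGR2HSV).astype(int); H,S,V=[hsv[...,i] for i in range(3)]
box=(np.hypot(c[...,0]-.586,c[...,1]+.0895)<.1)
O=c[box&(H>=7)&(H<20)&(S>150)&(V>80)&(c[...,2]>.07)]
lab=cv2.kmeans(O[:,:2].astype(np.float32),2,None,(3,50,1e-5),5,0)[1].ravel()
for i in(0,1): k=O[lab==i]; print('or',len(k),k.mean(0),cv2.minAreaRect((k[:,:2]*1000).astype(np.float32)))
m=box&(c[...,2]>.063)&(c[...,2]<.070)&(S<80)
n,l,st,_=cv2.connectedComponentsWithStats(m.astype(np.uint8)); m=l==1+st[1:,4].argmax()
B=c[m]; print(len(B),np.median(B[:,2]),cv2.minAreaRect((B[:,:2]*1000).astype(np.float32)))
D=c[box&(c[...,2]>.005)&(c[...,2]<.011)]; print('dock',len(D),cv2.minAreaRect((D[:,:2]*1000).astype(np.float32)))
s=r.get_state(); print(s['position'],s['tcp_rot'])
E
python3 cas.py
```

```text
time_s: 5.3
position: [0.5232, -0.1308, 0.2184]
tcp_rot: [-3.139, -0.002, 2.304]
wrist_force: [0.2, 0.8, 0.2]
width: 0.0177
grasp_force: 24.9
or 147 [ 0.60342217 -0.06898038  0.07408425] ((605.25390625, -68.83536529541016), (5.405996322631836, 30.110471725463867), 40.59133529663086)
or 268 [ 0.53442478 -0.1068653   0.21628896] ((530.6520385742188, -107.85081481933594), (76.75405883789062, 26.154788970947266), 3.216021776199341)
3821 0.06700617532892862 ((583.3181762695312, -88.17454528808594), (40.588130950927734, 90.21627807617188), 41.01054382324219)
dock 5428 ((583.0090942382812, -87.7735595703125), (104.28998565673828, 129.00714111328125), 41.06803512573242)
[ 0.52296717 -0.13034175  0.21857867] [-3.13938242e+00 -2.23229963e-03  2.30481722e+00]
```

View pics/w3.png

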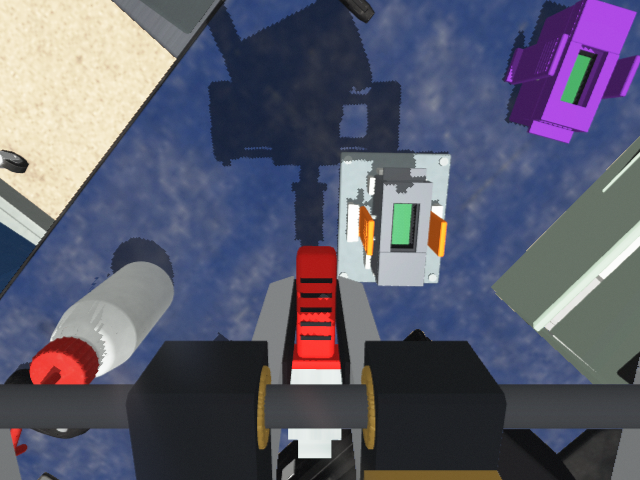

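The wrist view gives a clear look at the cassette, centred at (405,225), with its mouth and porch at the top of the image. The shutter is in the fingers at column 316. Next I'll measure the held handle with the same camera, to cancel any calibration bias.

```bash
python3 - <<'E'
from h import *
w=snap('wrist'); c=cloud(w); s=r.get_state(); p=np.array(s['position']); yaw=s['tcp_rot'][2]
hsv=cv2.cvtColor(w['pixels'],cv2.COLOR_BGR2HSV).astype(int); H,S,V=[hsv[...,i] for i in range(3)]
red=((H<6)|(H>174))&(S>130)&(V>60)&(abs(c[...,2]-p[2])<.05)&(np.hypot(c[...,0]-p[0],c[...,1]-p[1])<.08)
n,l,st,_=cv2.connectedComponentsWithStats(red.astype(np.uint8)); red=l==1+st[1:,4].argmax()
P=c[red]; top=np.percentile(P[:,2],60); print(p,s['tcp_rot'],'top',top,np.percentile(P[:,2],[5,25,50,75,95])-p[2])
ex=-np.array([np.cos(yaw),np.sin(yaw)]); ey=np.array([-ex[1],ex[0]])
a=(P[:,:2]-p[:2])@ex; b=(P[:,:2]-p[:2])@ey; T=abs(P[:,2]-top)<.004
for lo in np.arange(-.03,.04,.006):
    k=T&(a>=lo)&(a<lo+.006)
    if k.sum()>5: print('%.3f n%d lat %.4f %.4f mid %.4f z %.4f'%(lo,k.sum(),b[k].min(),b[k].max(),(b[k].min()+b[k].max())/2,np.median(P[k,2])-p[2]))
print('along',a.min(),a.max())
W=(S<60)&(V>150)&(abs(c[...,2]-p[2])<.03)&(np.hypot(c[...,0]-p[0],c[...,1]-p[1])<.12); Q=c[W]; qa=(Q[:,:2]-p[:2])@ex; qb=(Q[:,:2]-p[:2])@ey
for lo in np.arange(.03,.1,.008):
    k=(qa>=lo)&(qa<lo+.008)
    if k.sum()>5: print('blade %.3f n%d %.4f %.4f z %.4f'%(lo,k.sum(),qb[k].min(),qb[k].max(),np.median(Q[k,2])-p[2]))
E
```

```text
[ 0.52295753 -0.13024542  0.21885561] [-3.13955825e+00 -1.56930254e-03  2.30518358e+00] top 0.2290938966809171 [0.00438628 0.00931445 0.01000811 0.01054576 0.01121826]
-0.030 n231 lat -0.0087 0.0081 mid -0.0003 z 0.0089
-0.024 n535 lat -0.0091 0.0086 mid -0.0002 z 0.0103
-0.018 n384 lat -0.0093 0.0082 mid -0.0005 z 0.0103
-0.012 n385 lat -0.0093 0.0087 mid -0.0003 z 0.0102
-0.006 n428 lat -0.0094 0.0084 mid -0.0005 z 0.0103
-0.000 n391 lat -0.0093 0.0084 mid -0.0005 z 0.0102
0.006 n335 lat -0.0096 0.0081 mid -0.0008 z 0.0101
0.012 n330 lat -0.0096 0.0082 mid -0.0007 z 0.0099
0.018 n429 lat -0.0097 0.0082 mid -0.0007 z 0.0100
0.024 n556 lat -0.0115 0.0105 mid -0.0005 z 0.0099
0.030 n54 lat -0.0115 0.0106 mid -0.0005 z 0.0100
along -0.026355701478066467 0.03136507648174777
blade 0.038 n658 -0.0135 0.0124 z -0.0018
blade 0.046 n84 -0.0130 0.0120 z -0.0022
blade 0.070 n310 -0.0151 0.0124 z -0.0020
blade 0.078 n513 -0.0152 0.0125 z -0.0021
blade 0.086 n349 -0.0100 0.0073 z -0.0022
```

```bash
python3 plan.py .4674 .0459 .12 131.6 5
```

```text
0.034,0.015,0.02,-0,-0,0.1
0.033,0.016,0.02,-0,-0,0.1
0.034,0.015,0.019,-0.1,-0.1,0.1
0.033,0.015,0.02,0,0,0.1
0.034,0.015,0.02,-0,0,0.1
end [0.46724277 0.04555178 0.11989895] [-1.79983092e+02  1.06688242e-02  1.31577407e+02]
```

```bash
python3 -m crank '[0.034,0.015,0.02,0,0,0.1, 0.033,0.016,0.02,0,0,0.1, 0.034,0.015,0.019,0,0,0.1, 0.033,0.015,0.02,0,0,0.1, 0.034,0.015,0.02,0,0,0.1, 0,0,0,0,0,0]'
python3 -m crank '[0,0,0.03,0,0,0, 0,0,0.029,0,0,0, 0,0,0,0,0,0, 0,0,0,0,0,0, 0,0,0,0,0,0]'
cat > ins.py <<'E'
from h import *
c=np.array([.5832,-.0880]); A=np.radians(-48.95); ex=np.array([np.cos(A),np.sin(A)]); ey=np.array([-ex[1],ex[0]])
P=[];Y=[]
for i in range(6):
    s=r.get_state(); P.append(s['position']); Y.append(s['tcp_rot']); r.snapshot('top')
p=np.mean(P,0); d=p[:2]-c; yaw=np.degrees(np.mean([y[2] for y in Y]))
print('along %.4f lat %.4f z %.4f yaw %.2f (std %s)'%(d@ex,d@ey,p[2],yaw,np.std(P,0)), [np.degrees(np.mean([np.mod(y[0],2*np.pi) for y in Y])-np.pi),np.degrees(np.mean([y[1] for y in Y]))],s['wrist_force'])
t=np.radians(yaw); tx=np.array([np.cos(t),np.sin(t)]); ty=np.array([tx[1],-tx[0]])
for L in(-.177,-.077):
    v=c+ex*L+ey*.0004-p[:2]; print('to',L,'tool x %.4f y %.4f'%(v@tx,v@ty))
E
python3 ins.py
```

```text
time_s: 6.0
position: [0.4625, 0.0485, 0.1171]
tcp_rot: [-3.135, -0.007, 2.301]
wrist_force: [-0.7, 0.0, -1.1]
width: 0.0177
grasp_force: 24.9
time_s: 6.5
position: [0.47, 0.0433, 0.0632]
tcp_rot: [3.141, 0.003, 2.295]
wrist_force: [-0.9, 0.8, -1.3]
width: 0.0176
grasp_force: 24.9
along -0.1734 lat 0.0007 z 0.0630 yaw 131.46 (std [2.80273422e-04 3.10393143e-05 3.04826915e-04]) [np.float64(-0.0317542418553191), np.float64(0.17140031489832383)] [-0.45624354 -0.0717045  -0.48360372]
to -0.177 tool x 0.0036 y -0.0003
to -0.077 tool x -0.0964 y -0.0010
```

```bash
python3 -m crank '[-0.01,-0.0005,0.0015,0,0,0, -0.02,0,0,0,0,0, -0.015,-0.0005,0,0,0,0, -0.01,0,0,0,0,0, 0,0,0,0,0,0]'
python3 ins.py; python3 -c "
from h import *
snap('scene','x.png'); s=cv2.imread('pics/x.png'); cv2.imwrite('pics/crop2.png',cv2.resize(s[160:260,280:400],None,fx=5,fy=5,interpolation=2))"
```

```text
time_s: 7.3
position: [0.5057, -0.0001, 0.0602]
tcp_rot: [-3.141, 0.002, 2.292]
wrist_force: [-0.4, -0.2, -1.2]
width: 0.0176
grasp_force: 24.9
along -0.1191 lat -0.0010 z 0.0598 yaw 131.42 (std [0.00079423 0.00072028 0.00017858]) [np.float64(0.1031640887706153), np.float64(0.01284801343156421)] [-0.31289616 -0.61625924 -0.57542144]
to -0.177 tool x 0.0579 y 0.0018
to -0.077 tool x -0.0421 y 0.0012
```

View pics/crop2.png

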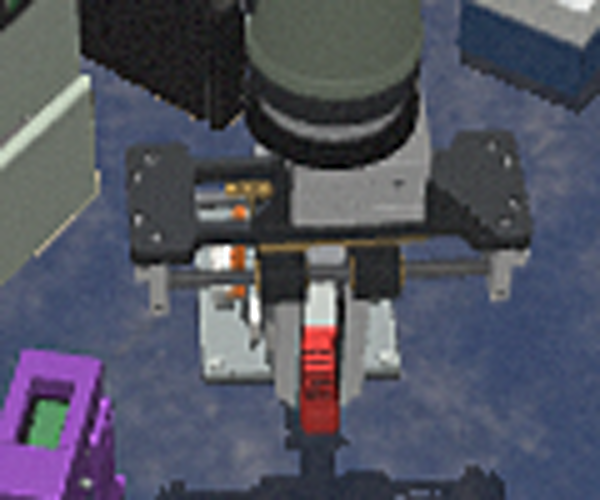

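The crop shows the handle in the fingers with the blade running under the gripper, in line with the cassette. There's no contact force with the tip 18 mm in.

```bash
python3 -m crank '[0,0.0014,0,0,0,-0.2, -0.01,0,0,0,0,0, -0.01,0,0,0,0,0, -0.01,0,0,0,0,0, -0.004,0,0,0,0,0, 0,0,0,0,0,0]'
python3 ins.py
```

```text
time_s: 8.25
position: [0.5285, -0.0238, 0.06]
tcp_rot: [-3.14, 0.001, 2.297]
wrist_force: [0.0, 0.4, -0.8]
width: 0.0177
grasp_force: 24.9
along -0.0854 lat 0.0008 z 0.0599 yaw 131.64 (std [3.86273735e-04 3.74826805e-04 8.71638754e-05]) [np.float64(0.10051826977808948), np.float64(0.018485986401169836)] [-0.37567489 -0.42699749 -0.72064246]
to -0.177 tool x 0.0916 y 0.0006
to -0.077 tool x -0.0084 y -0.0005
```

```bash
python3 -m crank '[-0.005,-0.0003,0,0,0,0, -0.003,0,0,0,0,0, 0,0,0,0,0,0]'
python3 -m crank '[-0.002,0,0,0,0,0, -0.001,0,0,0,0,0, 0,0,0,0,0,0]'
```

```text
time_s: 8.85
position: [0.5334, -0.0295, 0.0602]
tcp_rot: [-3.14, 0.001, 2.298]
wrist_force: [0.7, -1.0, -1.1]
width: 0.0179
grasp_force: 24.9
time_s: 9.15
position: [0.5346, -0.0312, 0.0599]
tcp_rot: [-3.14, 0.0, 2.298]
wrist_force: [-1.1, 1.6, -0.1]
width: 0.0179
grasp_force: 24.9
```

```bash
python3 ins.py
```

```text
along -0.0747 lat 0.0007 z 0.0599 yaw 131.66 (std [1.40734873e-05 1.36378705e-05 1.68137111e-05]) [np.float64(0.10393097016580229), np.float64(0.014800357462565259)] [-1.15912215  0.89149003 -0.13442735]
to -0.177 tool x 0.1023 y 0.0008
to -0.077 tool x 0.0023 y -0.0002
```

```bash
python3 -m crank '[0,0,0.001,0,0,0, -0.001,0,0,0,0,0, 0,0,0,0,0,0]'
python3 -m crank '[-0.001,0,0,0,0,0, -0.001,0,0,0,0,0, 0,0,0,0,0,0]'
```

```text
time_s: 9.75
position: [0.5348, -0.0314, 0.0588]
tcp_rot: [-3.14, -0.001, 2.298]
wrist_force: [-3.3, 3.6, 0.4]
width: 0.0178
grasp_force: 24.9
time_s: 10.05
position: [0.5348, -0.0315, 0.0585]
tcp_rot: [-3.139, -0.005, 2.298]
wrist_force: [-4.7, 7.2, 2.7]
width: 0.0179
grasp_force: 25.0
```

```bash
python3 -m crank '[0,0,0,0,0,0, 0,0,0,0,0,0, 0,0,0,0,0,0, 0,0,0,0,0,0]' 0 25
python3 -m crank '[0.003,0,-0.03,0,0,0, 0.003,0,-0.05,0,0,0, 0,0,-0.05,0,0,0, 0,0,-0.03,0,0,0, 0,0,0,0,0,0, 0,0,0,0,0,0]' 1
python3 - <<'E'
from h import *
w=snap('wrist','w4.png'); c=cloud(w); s=r.get_state(); print(s['position'])
C=np.array([.5832,-.0880]); A=np.radians(-48.95); ex=np.array([np.cos(A),np.sin(A)]); ey=np.array([-ex[1],ex[0]])
hsv=cv2.cvtColor(w['pixels'],cv2.COLOR_BGR2HSV).astype(int); H,S,V=[hsv[...,i] for i in range(3)]
red=((H<6)|(H>174))&(S>130)&(V>60)&(abs(c[...,2]-.06)<.02)&(np.hypot(c[...,0]-.534,c[...,1]+.03)<.07)
P=c[red]; a=(P[:,:2]-C)@ex; b=(P[:,:2]-C)@ey; print('red along',np.percentile(a,[.5,1,99,99.5])*1e3,'lat',b.min(),b.max())
for lo in np.arange(-.1,-.04,.01): k=(a>lo)&(a<lo+.01)&(P[:,2]>.06); k.sum()>5 and print('%.2f'%lo,(b[k].min()+b[k].max())/2,np.median(P[k,2]))
m=(np.hypot(c[...,0]-C[0],c[...,1]-C[1])<.08)&(c[...,2]>.063)&(c[...,2]<.070)&(S<80); B=c[m]; print(cv2.minAreaRect((B[:,:2]*1000).astype(np.float32)))
E
```

```text
time_s: 10.45
position: [0.5375, -0.0341, 0.0593]
tcp_rot: [-3.14, 0.002, 2.298]
wrist_force: [0.3, 0.2, -0.7]
width: 0.0455
grasp_force: 0.0
time_s: 11.05
position: [0.5334, -0.0292, 0.2196]
tcp_rot: [-3.141, 0.002, 2.298]
wrist_force: [-0.1, 0.3, -1.1]
width: 0.0916
grasp_force: 0.0
[ 0.53235028 -0.02890847  0.21794383]
red along [-100.87210178 -100.77624131  -45.19481819  -45.0743382 ] lat -0.01744671809632637 0.016804652196725604
-0.10 -8.343114349119041e-05 0.06779201257378677
-0.09 9.147543876554792e-05 0.06797152773623491
-0.08 0.00020615072027845103 0.06790778075188121
-0.07 0.0002738903256820314 0.06787070524768726
-0.06 0.0003781123292574337 0.06776723687004739
-0.05 5.479210651038527e-05 0.06745331245524307
((574.3477783203125, -78.79042053222656), (63.385520935058594, 124.06143951416016), 53.93863296508789)
```

View pics/w4.png

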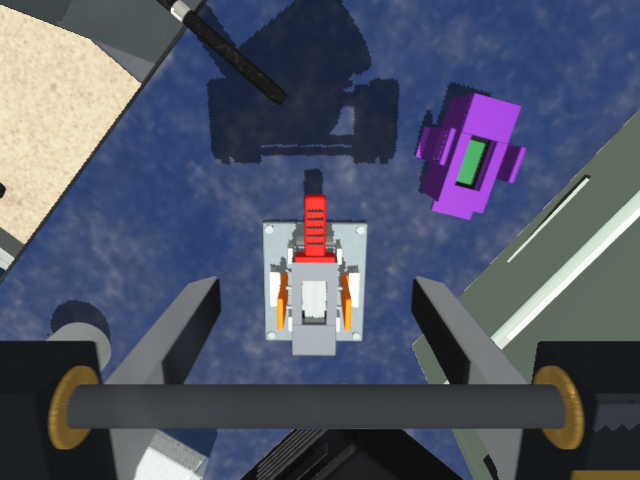

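The shutter is home: its flange sits at the cassette face, and the red runs from -100.9 to -45.1 mm along the cassette axis. The white blade shows in the window at (314,298). Next is the pinch.

```bash
python3 plan.py .5835 -.0877 .12 131.05 3
```

```text
-0.026,-0,0.033,-0,-0,0.2
-0.026,-0,0.032,-0.1,-0,0.2
-0.026,-0,0.033,-0,-0,0.2
end [ 0.58382664 -0.08747634  0.11992361] [-1.79954755e+02 -1.44707231e-02  1.31052924e+02]
```

```bash
python3 -m crank '[-0.026,0,0.033,0,0,0.2, -0.026,0,0.032,0,0,0.2, -0.026,0,0.033,0,0,0.2, 0,0,0,0,0,0, 0,0,0,0,0,0]'
python3 ins.py
```

```text
time_s: 11.6
position: [0.5822, -0.0869, 0.1178]
tcp_rot: [-3.137, -0.005, 2.287]
wrist_force: [-0.8, 0.0, 0.3]
width: 0.0939
grasp_force: 0.0
along -0.0001 lat 0.0015 z 0.1212 yaw 131.08 (std [1.08787485e-03 4.01425931e-05 1.84108144e-03]) [np.float64(0.09037968120493409), np.float64(0.017321060538740767)] [-0.25207599  0.28961833  0.53340395]
to -0.177 tool x 0.1769 y -0.0010
to -0.077 tool x 0.0769 y -0.0010
```

```bash
python3 -m crank '[0,-0.001,0.04,0,0,0, 0,0,0.027,0,0,0, 0,0,0.01,0,0,0, 0,0,0,0,0,0, 0,0,0,0,0,0]'
python3 ins.py
```

```text
time_s: 12.4
position: [0.585, -0.0884, 0.0456]
tcp_rot: [-3.141, 0.003, 2.288]
wrist_force: [-0.2, 0.0, 0.6]
width: 0.0936
grasp_force: 0.0
along 0.0018 lat 0.0011 z 0.0459 yaw 131.07 (std [2.46658046e-04 7.20938029e-05 2.58785311e-04]) [np.float64(-0.012398904090851282), np.float64(0.20552598783678253)] [0.15711581 0.13859818 0.95822153]
to -0.177 tool x 0.1788 y -0.0007
to -0.077 tool x 0.0788 y -0.0007
```

```bash
python3 -m crank '[0.002,-0.0007,0.001,0,0,0, 0,0,0,0,0,0, 0,0,0,0,0,0, 0,0,0,0,0,0, 0,0,0,0,0,0, 0,0,0,0,0,0, 0,0,0,0,0,0]' -1 32
python3 ins.py
```

```text
time_s: 13.4
position: [0.582, -0.087, 0.0435]
tcp_rot: [-3.14, 0.001, 2.287]
wrist_force: [-0.6, 1.4, 4.4]
width: 0.0477
grasp_force: 32.0
along -0.0015 lat -0.0002 z 0.0435 yaw 131.07 (std [1.44506591e-05 1.09826741e-05 9.51712174e-06]) [np.float64(0.07467291699653018), np.float64(0.03852918842422858)] [-0.69080568  1.47137777  5.50532506]
to -0.177 tool x 0.1755 y 0.0007
to -0.077 tool x 0.0755 y 0.0007
```

```bash
python3 -m crank '[0,0,-0.003,0,0,0, 0,0,-0.004,0,0,0, 0,0,-0.005,0,0,0, 0,0,0,0,0,0]'
python3 -m crank '[0,0,-0.01,0,0,0, 0,0,-0.012,0,0,0, 0,0,-0.014,0,0,0, 0,0,-0.014,0,0,0, 0,0,-0.014,0,0,0, 0,0,-0.012,0,0,0, 0,0,-0.008,0,0,0, 0,0,-0.004,0,0,0, 0,0,0,0,0,0, 0,0,0,0,0,0, 0,0,0,0,0,0]'
python3 - <<'E'
from h import *
w=snap('wrist','w5.png'); s=r.get_state(); print(s['position'],s['tcp_rot'],s['wrist_force'],s['width'],s['grasp_force'])
c=cloud(w); C=np.array([.583,-.088]); A=np.radians(-48.95); ex=np.array([np.cos(A),np.sin(A)]); ey=np.array([-ex[1],ex[0]])
hsv=cv2.cvtColor(w['pixels'],cv2.COLOR_BGR2HSV).astype(int); H,S,V=[hsv[...,i] for i in range(3)]
near=np.hypot(c[...,0]-.56,c[...,1]+.06)<.1
red=((H<6)|(H>174))&(S>130)&(V>60)&near&(c[...,2]>.05); P=c[red]; a=(P[:,:2]-C)@ex; print('red',len(P),np.percentile(a,[1,99]),np.median(P[:,2]))
B=c[near&(S<80)&(c[...,2]>.155)&(c[...,2]<.18)&(abs((c[...,:2]-C)@ey)<.019)]; 
if len(B): f=np.linalg.lstsq(np.c_[(B[:,:2]-C)@ex,(B[:,:2]-C)@ey,np.ones(len(B))],B[:,2],rcond=None)[0]; print('body',len(B),np.median(B[:,2]),f)
T=P[abs(P[:,2]-np.median(P[:,2]))<.004]; print('handle slope',np.polyfit((T[:,:2]-C)@ex,T[:,2],1))
E
```

```text
time_s: 14.1
position: [0.5818, -0.0872, 0.0553]
tcp_rot: [-3.14, 0.001, 2.288]
wrist_force: [-0.0, -0.2, -2.2]
width: 0.0471
grasp_force: 32.0
time_s: 15.2
position: [0.5813, -0.0868, 0.142]
tcp_rot: [-3.139, -0.001, 2.288]
wrist_force: [0.6, 0.6, -2.8]
width: 0.0474
grasp_force: 32.0
[ 0.58135568 -0.08685663  0.14203778] [-3.13905061e+00 -7.53087819e-04  2.28750600e+00] [-0.43285994  0.2003522  -2.93492952] 0.04788919093734249 31.961737275123596
red 7160 [-0.10014195 -0.04442694] 0.16625957681320797
body 11537 0.16541663377470883 [-0.01974922  0.00423568  0.16457237]
handle slope [1.40455820e-04 1.66183421e-01]
```

View pics/w5.png

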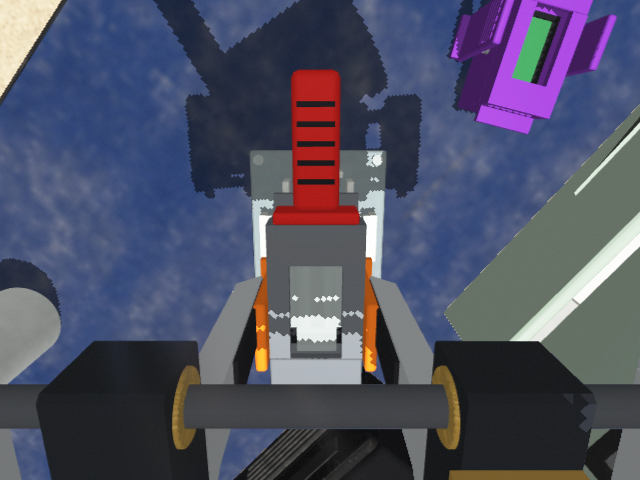

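The cassette hangs level about 98 mm up, carrying a steady 2.9 N. The shutter is still home, with its red flange against the body at row 215. I'm letting it settle, then handing in.

```bash
python3 -m crank '[0,0,-0.001,0,0,0, 0,0,0,0,0,0, 0,0,0,0,0,0, 0,0,0,0,0,0]' && python3 -c "
from station import r
print(r.close_job())"
```

```text
time_s: 15.65
position: [0.582, -0.087, 0.1439]
tcp_rot: [-3.14, 0.001, 2.287]
wrist_force: [0.3, 0.8, -2.3]
width: 0.0476
grasp_force: 32.0
the job is handed in; nothing more can be done
None
```

The shutter is home in the grey cassette, and the arm is holding the cassette level by its pinched catches about 10 cm above the dock; I handed the job in at about 15.7 s.

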